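# Tuck a copper flashing under the lapped shingle and hold it flat

### The arm

A 6-joint arm with a two-finger parallel gripper is mounted at the origin on the work surface. World frame = base frame: x ahead of the robot, y to its left, z up, the work surface at z = 0. Lengths are in m, angles in rad, forces in N, time in s.
With the tool pointing down it reaches from about 0.35 to 0.975 m from the base axis. Payload 17.4 kg.
Tool frame: the origin (TCP) lies between the finger pads; the fingertips stand 17 mm ahead of it and the grasp point (between the pads) lies 2 mm behind it; z points along the fingers, y is the line along which they close (so a half turn about z gives the same grasp; the last joint's range is limited). The gripper opens to 85 mm and grips with 20 to 120 N. Pads are 22 mm wide; open, the fingers measure 114 mm over their backs; the gripper's body (76 mm by 85 mm) begins 54 mm behind the grasp point. The pads swing forward as they close: fully open they stand 13 mm farther back than shut.
Start: joints at [1.243, 0.116, 1.442, -0, 1.584, -0.038], TCP at [0.193, 0.647, 0.248] pointing down, gripper open.
Joint ranges: [-2.83, 2.83], [-0.83, 2.19], [0.07, 2.5], [-1.14, 4.28], [0.01, 3], [-2.97, 2.97]. Speed limits (rad/s): [1.89, 1.89, 2.22, 3.14, 3.14, 3.14].

### API

Orientations are given as a rotation vector (axis times angle).
In Python, from cell import manip gives the robot as it stands. The module is installed in compiled form; this text tells all that it offers.
- The arm moves only by the shell command python3 -m jog 'ROWS' [FORCE]. ROWS is JSON, a list of rows, each a list of 3 entries, a list of its own where there are three numbers: the finger opening in m, from 0 to 0.0854, then the shift along the tool's x, y, z in m, then the turn, a rotation vector about the tool's x, y, z in rad. In form: [[grip, [dx, dy, dz], [ax, ay, az]], ...]. A call has 1 to 5 rows; each row is the pose to reach, as a shift and turn from the pose commanded when the call began, along the tool's axes at that moment; what a row does not reach only later rows make up. A row lasts 1/12 s, in which the tool goes at most 41.7 mm and 7.16 degrees, less where a joint would pass 70% of its speed; a pose out of reach is approached as far as the arm can. A call with a gripper value outside its range is refused whole. The fingers move at their own pace and stop on an object; FORCE is the grip in N (left out, the last holds). Time passes only in rows, so rows that repeat a pose let the fingers close. It gives the time, the measured TCP pose, the force, the opening and the grip force at its end, in the units of the state.
- manip.state(): the state, without advancing time (a new reading comes with each control period).
- manip.snapshot(name): name is "scene" or "top" or "wrist"; returns (picture, depth): 384x512x3 uint8, red, green, blue; 384x512 float32, m along the optical axis (not along the pixel's ray), 0 where there is no reading.
- manip.get_calibration(name): a dict with "fx", "fy", "cx", "cy" (pixels), "R" (3x3) and "t" (3): a world point X has camera coordinates R X + t. Camera axes: x right, y down, z forward; pixel columns grow to the right and rows downward; lengths in m; the calibration is good to about 2 mm. The wrist camera is an equidistant fisheye: a pixel r from the principal point sees the ray r / f radians off the axis. A picture is of the moment at which its call begins: read the wrist's pose just before it. get_calibration takes no time and is no camera call; for the wrist camera it gives the pose at the moment of the call.
- manip.job_done(): hands the job in; it is judged then, once.
The state is a dict: "clock": time; "joints": joint angles; "joint_velocities": joint speeds; "joint_torque": joint torques, N m; "ee_pos": TCP position; "ee_rot": TCP orientation; "contact_force": force on the tool from outside, world axes, zero at the start; "wrist_torque": the same for the moment, N m; "gripper_width": finger opening in m; "gripper_force": force on a finger pad.
Only numpy, scipy, OpenCV 4.12 (cv2) and the standard library are available. Lean on these libraries where they do the work, as an engineer would, in place of code of your own. Each camera call takes 0.05 s, during which the arm holds its last target. There are 200 camera calls.

### The job

Pick up the copper flashing strip by its standing rib, lay it on the little roof panel and slide its thin edge under the green loose shingle until it meets the batten hidden beneath, centred on the shingle and square to it, without lifting the shingle. Finish while still holding the strip there, pressing it firmly down so that it lies flat on the roof board; do not let go. Leave the jute roll, the twine cone and the glue bottle alone.

Things in the scene. Friction and masses are not known exactly. Their poses are not given: they have to be found in the camera images.
- rib (a point): Grip point of the loose 200 g copper flashing: middle of its standing rib, 16 mm above its underside. Sheet 3 mm thick, 140 mm long (its x). The rib, 8 mm thick, top 32 mm above the underside, runs all along one long side; from the rib's mid-plane the bare sheet reaches 79 mm to +y, ending in the thin edge to tuck, and 4 mm to -y. z up. Starts flat on the table, rib up.
- edge_a (a point): Corner of the flashing's thin edge at its -x end, on the underside: at (-70, +79, -16) mm from point rib in the strip's axes.
- edge_b (a point): Corner of the flashing's thin edge at its +x end, on the underside: at (+70, +79, -16) mm from point rib in the strip's axes.
- slot (a point): Point on the roof board's top face, 18 mm above the table, straight below the middle of the loose shingle's free edge. Axes of the fixed, level panel: x along that edge, y in under the shingle, z up. Bare plywood board, 240 mm wide, reaches 125 mm to -y from here. The gap between board and shingle is 7 mm high.
- shingle (a joint): Hinge of the loose green-painted shingle (160 mm wide, 110 mm long, 6 mm thick; fixed dark shingles flank it at the same height, the next course, top 19 mm above the board, laps its last 23 mm). 0 rad = down; grows as the free edge lifts (0.05 rad = about 5 mm). A weak spring holds it: about 2.5 N at the free edge starts to lift it.
- jute_roll: Bystander: roll of jute tape standing on end, 76 mm across, 70 mm high; origin at the centre of its underside.
- twine_cone: Bystander: cone of twine, 68 mm across at the foot, 125 mm high; origin at the centre of its underside.
- glue_bottle: Bystander: white glue bottle with green cap, 52 mm across, 130 mm high; origin at the centre of its underside.
- batten_mid (a point): Middle of the batten's front face, at the board's top: 35 mm in (+y) from point slot, hidden under the shingle; same axes. The batten is 7 mm high, fixed, and stops the thin edge.
Not all that is in view belongs to the job. There is more than one size of the part that bears rib; the job needs the smallest.

How it is judged:
By the outcome, as a careful person would: the job done as asked, in the order asked, and still so for the second after the job is handed in, while the arm keeps its last pose, push and grip.
It also fails if it takes over 38 s, if anything falls off the work surface, if the arm or the gripper's body presses on something with over 40 N, if the wrist force passes 120 N, or if a joint passes its speed limit or range.

## Working session

There is one attempt and no reset: what is moved stays moved. The work goes in short steps, Python scripts to look and compute and a shell command to move; the robot and the scene stay as the last step left them, time stands still between calls to the robot, and variables do not carry over. Pictures are saved under pics/ and viewed, at most 10 in all, crops included, and the job is handed in when it is done.

```bash
mkdir -p pics
cat > h.py <<'E'
import numpy as np, cv2
from cell import manip
from scipy.spatial.transform import Rotation as Ro
def cloud(name):
    c=manip.get_calibration(name); p,d=manip.snapshot(name)
    v,u=np.mgrid[:384,:512].astype(float)
    R=np.array(c['R']);t=np.array(c['t'])
    x=(u-c['cx'])/c['fx'];y=(v-c['cy'])/c['fy']
    if name=='wrist':
        r=np.hypot(x,y)+1e-9; s=np.tan(np.minimum(r,1.5))/r; x=x*s;y=y*s
    P=(np.stack([x*d,y*d,d],-1)-t)@R
    P[d==0]=np.nan
    return p,d,P
def save(n,p): cv2.imwrite('pics/'+n,p[...,::-1])
E
python3 - <<'E'
from h import *
for n in('top','scene'):
    p,d,P=cloud(n); save(n+'.png',p); np.savez(n,p=p,d=d,P=P)
    print(n,manip.get_calibration(n))
s=manip.state();print(s)
E
```

```text
top {'fx': 403.4454916588235, 'fy': 403.4454916588235, 'cx': 249.3118824135061, 'cy': 189.78844342700285, 'R': array([[ 0.02028762, -0.99959068,  0.0201716 ],
       [-0.98340733, -0.02358893, -0.17987101],
       [ 0.18027321, -0.01618774, -0.98348336]]), 't': array([-0.1791101 ,  0.56769256,  1.15467963])}
scene {'fx': 374.53650934291744, 'fy': 374.53650934291744, 'cx': 255.41025710706688, 'cy': 197.02940073693446, 'R': array([[-0.5600085 ,  0.8284787 , -0.00367701],
       [ 0.55948949,  0.37490502, -0.73920075],
       [-0.61103355, -0.41601595, -0.67347512]]), 't': array([ 0.42678612, -0.21973848,  1.59567951])}
{'clock': 0.1, 'joints': array([ 1.24320213e+00,  1.16452212e-01,  1.44222935e+00, -3.82266921e-05,
        1.58400609e+00, -3.78100207e-02]), 'joint_velocities': array([ 0.00059361, -0.0019015 , -0.00234866,  0.00059396,  0.00054276,
       -0.0014881 ]), 'joint_torque': array([ 1.07374286e-03, -7.33675432e+01, -6.33785605e+01, -3.42839587e-05,
        5.30778081e-03,  1.86037153e-05]), 'ee_pos': array([0.19285029, 0.64669314, 0.24760724]), 'ee_rot': array([-4.53578284e-01, -3.10851322e+00,  1.70221016e-03]), 'contact_force': array([ 0.35882346, -0.73001196,  0.44990465]), 'wrist_torque': array([-0.02161819,  0.0135443 ,  0.0428215 ]), 'gripper_force': 0.0, 'gripper_width': 0.08566526242112908}
```

View pics/top.png

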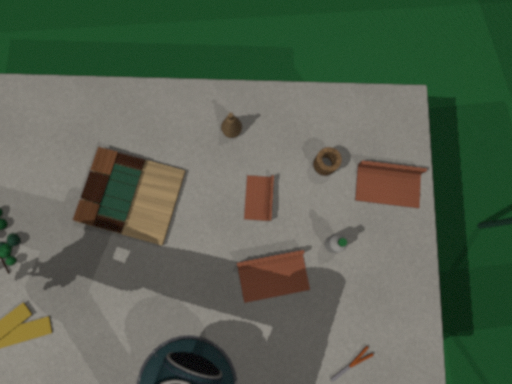

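View pics/scene.png

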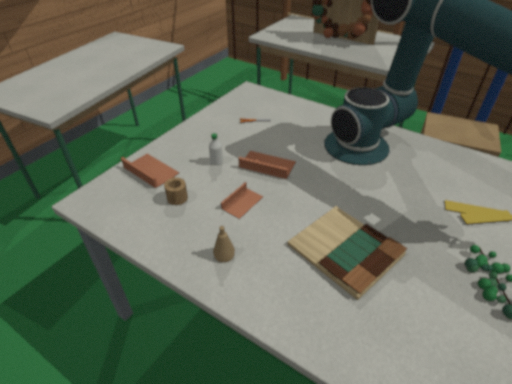

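The top view shows three copper strips, at top pixels (259,198), (272,275) and (389,184). The panel is at about (130,195), with the green shingle at (120,193) and its bare board to the right at (155,200). The bystanders are the cone (232,126), jute roll (327,160) and bottle (340,242). The strip at (259,198) looks smallest, so I'll measure all three and crop that one.

```bash
cat > m.py <<'E'
from h import *
z=np.load('top.npz');p,P=z['p'],z['P']
hsv=cv2.cvtColor(p,cv2.COLOR_RGB2HSV)
H,S,V=[hsv[...,i].astype(int) for i in range(3)]
def rect(m,zlo,zhi,roi,tag):
    u0,v0,u1,v1=roi; k=np.zeros_like(m); k[v0:v1,u0:u1]=1
    q=P[m&k.astype(bool)&(P[...,2]>zlo)&(P[...,2]<zhi)]
    r=cv2.minAreaRect((q[:,:2]*1000).astype(np.float32)); 
    print(tag,len(q),'c',np.round(r[0],1),'size',np.round(r[1],1),'ang',round(r[2],1),'z',np.round(np.percentile(q[:,2],[5,50,95]),4)); return q
cop=((H<12)|(H>172))&(S>110)&(V>60)
for roi in((235,165,285,230),(230,240,320,305),(345,150,435,215)):
    q=rect(cop,-.02,.06,roi,'all'); rect(cop,-.02,.008,roi,' sheet'); rect(cop,.018,.06,roi,' rib')
al=np.ones_like(cop)
rect((H>60)&(H<95)&(S>80),.01,.06,(70,140,190,250),'green')
rect(al,.011,.06,(60,130,200,255),'panel')
rect((H>8)&(H<30)&(V>110),.012,.022,(60,130,200,255),'board')
print('table z',np.nanmedian(P[100:130,280:310,2]))
q=P[150:170,320:335];
for t,(u,v) in dict(cone=(232,126),jute=(320,155),bottle=(343,242)).items(): print(t,P[v,u])
c=cv2.resize(p[140:260,60:300],(800,400),interpolation=cv2.INTER_CUBIC); save('crop1.png',c)
E
python3 m.py
```

```text
all 1102 c [ 557.2 -196.3] size [ 78.9 135.4] ang 87.2 z [-0.0012  0.0031  0.031 ]
 sheet 992 c [ 557.5 -193.4] size [ 73.1 135.1] ang 87.3 z [-0.0013  0.0028  0.0066]
 rib 93 c [ 554.3 -232.5] size [  6.3 133.1] ang 87.4 z [0.025  0.0315 0.0354]
all 2593 c [ 320.4 -243.5] size [116.6 199.8] ang 11.9 z [0.0002 0.0042 0.0455]
 sheet 2238 c [ 315.3 -245.2] size [106.1 198.6] ang 11.9 z [-0.0001  0.0039  0.0071]
 rib 234 c [ 372.1 -231.4] size [ 10.3 197.4] ang 11.9 z [0.0417 0.0458 0.0496]
all 2482 c [ 606.1 -603. ] size [198.4 117.5] ang 84.4 z [-0.      0.0044  0.0448]
 sheet 2002 c [ 601.9 -603. ] size [197.8 109.4] ang 84.6 z [-0.0003  0.0038  0.007 ]
 rib 333 c [ 658.9 -607.1] size [196.2  11.5] ang 84.2 z [0.0216 0.0432 0.0487]
green 1374 c [560.2 227.8] size [ 85.1 155.4] ang 77.1 z [0.0271 0.031  0.0347]
panel 7203 c [554.  196.3] size [276.9 240.4] ang 76.1 z [0.0149 0.0278 0.0388]
board 2644 c [535.3 122.2] size [123.1 238.2] ang 75.3 z [0.0139 0.0178 0.0211]
table z -0.00013913581854179197
cone [ 0.76126638 -0.10991899  0.0781097 ]
jute [ 0.68046374 -0.37718094  0.06833669]
bottle [ 0.41774505 -0.42566292  0.13024941]
```

View pics/crop1.png

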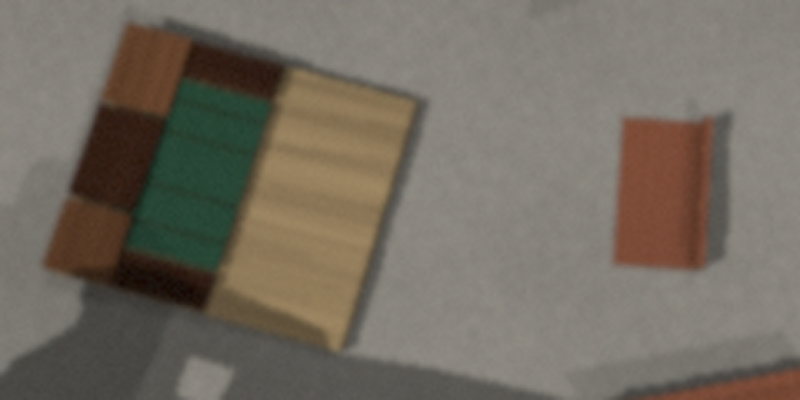

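The crop shows one small strip, about 135 x 79 mm measured, with its rib at the right (world -y) side at crop x≈700 and the thin edge facing the panel. The other two are about 200 x 117 mm, so this is the right one. The shingle's free edge is at crop x≈245. I'll move above the strip.

```bash
python3 -m jog '[[0.085,[-0.026,-0.032,0],[0,0,0]],[0.085,[-0.052,-0.065,0],[0,0,0]],[0.085,[-0.078,-0.097,0],[0,0,0]],[0.085,[-0.104,-0.13,0],[0,0,0]],[0.085,[-0.13,-0.16,0],[0,0,0]]]'
python3 -m jog '[[0.085,[-0.026,-0.032,0],[0,0,0]],[0.085,[-0.052,-0.065,0],[0,0,0]],[0.085,[-0.078,-0.097,0],[0,0,0]],[0.085,[-0.104,-0.13,0],[0,0,0]],[0.085,[-0.13,-0.16,0],[0,0,0]]]'
python3 -m jog '[[0.085,[-0.026,-0.032,0],[0,0,0]],[0.085,[-0.052,-0.065,0],[0,0,0]],[0.085,[-0.078,-0.097,0],[0,0,0]],[0.085,[-0.104,-0.13,0],[0,0,0]],[0.085,[-0.13,-0.16,0],[0,0,0]]]'
python3 -m jog '[[0.085,[-0.026,-0.032,0],[0,0,0]],[0.085,[-0.052,-0.065,0],[0,0,0]],[0.085,[-0.078,-0.097,0],[0,0,0]],[0.085,[-0.104,-0.13,0],[0,0,0]],[0.085,[-0.13,-0.16,0],[0,0,0]]]'
```

```text
clock: 0.52
ee_pos: [0.2718, 0.4544, 0.2478]
ee_rot: [-0.453, -3.109, 0.001]
contact_force: [0.2, 0.5, -0.8]
gripper_width: 0.0852
gripper_force: 0.0
clock: 0.93
ee_pos: [0.3506, 0.2639, 0.2482]
ee_rot: [0.453, 3.109, 0.0]
contact_force: [1.2, 0.6, -0.2]
gripper_width: 0.0851
gripper_force: 0.0
clock: 1.35
ee_pos: [0.4295, 0.0732, 0.2484]
ee_rot: [0.454, 3.108, 0.0]
contact_force: [1.4, 0.6, 0.0]
gripper_width: 0.0852
gripper_force: 0.0
clock: 1.77
ee_pos: [0.5084, -0.1175, 0.2481]
ee_rot: [-0.455, -3.109, 0.0]
contact_force: [0.5, 1.3, 0.7]
gripper_width: 0.085
gripper_force: 0.0
```

```bash
python3 -m jog '[[0.085,[-0.02,-0.025,0.02],[0,0,-0.06]],[0.085,[-0.04,-0.05,0.04],[0,0,-0.12]],[0.085,[-0.06,-0.075,0.06],[0,0,-0.18]],[0.085,[-0.077,-0.098,0.08],[0,0,-0.243]],[0.085,[-0.077,-0.098,0.08],[0,0,-0.243]]]'
cat > w.py <<'E'
from h import *
import sys
s=manip.state()
R=Ro.from_rotvec(s['ee_rot']).as_matrix()
p,d,P=cloud('wrist');save(sys.argv[1],p);np.savez('wrist',p=p,d=d,P=P)
print(s['ee_pos'],'ytool deg',np.degrees(np.arctan2(R[1,1],R[0,1])),'tilt',R[:,2])
hsv=cv2.cvtColor(p,cv2.COLOR_RGB2HSV);H,S,V=[hsv[...,i].astype(int) for i in range(3)]
cop=((H<12)|(H>172))&(S>110)&(V>50)
def rect(m,tag):
    q=P[m]
    if len(q)<20: return print(tag,len(q))
    r=cv2.minAreaRect((q[:,:2]*1000).astype(np.float32)); print(tag,len(q),'c',np.round(r[0],1),'size',np.round(r[1],1),'ang',round(r[2],2),'z',np.round(np.percentile(q[:,2],[5,50,95]),4))
near=np.hypot(P[...,0]-s['ee_pos'][0],P[...,1]-s['ee_pos'][1]-.04)<.14
z=P[...,2]
rect(cop&near&(z<.045),'all');rect(cop&near&(z>.02)&(z<.045),'rib')
E
python3 w.py w1.png
```

```text
clock: 2.18
ee_pos: [0.5535, -0.2341, 0.1629]
ee_rot: [-0.071, -3.135, -0.003]
contact_force: [0.6, -0.2, -0.7]
gripper_width: 0.085
gripper_force: 0.0
[ 0.55348341 -0.2341375   0.16291152] ytool deg 87.41550852685857 tilt [-0.00570471  0.00185322 -0.99998201]
all 9329 c [ 556.7 -195.4] size [ 81.7 139.2] ang 87.29 z [0.0014 0.0026 0.0313]
rib 782 c [ 555.  -232.8] size [  6.8 138.3] ang 87.29 z [0.0304 0.0315 0.0326]
```

View pics/w1.png

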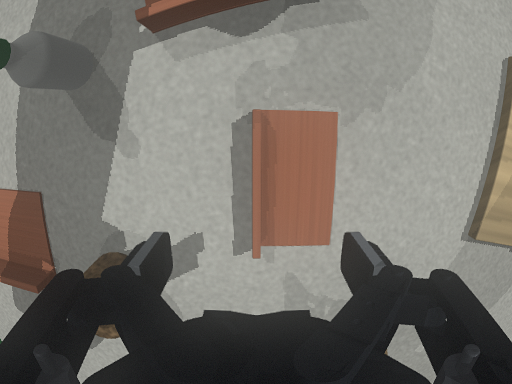

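The wrist view shows the small strip with its rib at pixel column ~257, between the fingers. It measures 139 x 82 mm at 87.3°, which matches the given size. I'll descend and grip.

```bash
python3 -m jog '[[0.05,[-0.001,0.001,0.04],[0,0,0]],[0.04,[-0.001,0.001,0.08],[0,0,0]],[0.03,[-0.001,0.001,0.115],[0,0,0]],[0.03,[-0.001,0.001,0.135],[0,0,0]],[0.03,[-0.001,0.001,0.1402],[0,0,0]]]' 60
python3 -m jog '[[0.0,[0,0,0],[0,0,0]],[0.0,[0,0,0],[0,0,0]],[0.0,[0,0,0],[0,0,0]],[0.0,[0,0,0],[0,0,0]],[0.0,[0,0,0],[0,0,0]]]' 60
python3 -m jog '[[0.0,[0,0,0],[0,0,0]],[0.0,[0,0,0],[0,0,0]]]' 100
```

```text
clock: 2.65
ee_pos: [0.5535, -0.2285, 0.0248]
ee_rot: [-0.074, -3.136, -0.003]
contact_force: [-0.8, -0.7, 0.6]
gripper_width: 0.0305
gripper_force: 0.0
clock: 3.07
ee_pos: [0.5559, -0.2303, 0.03]
ee_rot: [0.074, 3.138, -0.001]
contact_force: [-1.6, 1.3, 8.2]
gripper_width: 0.0065
gripper_force: 63.6
clock: 3.23
ee_pos: [0.556, -0.2303, 0.0301]
ee_rot: [0.074, 3.138, -0.001]
contact_force: [-1.7, 1.9, 9.2]
gripper_width: 0.0054
gripper_force: 99.4
```

```bash
python3 w.py w2.png; python3 -c "
from h import *
s=manip.state();print(s['ee_pos'],s['ee_rot'],s['contact_force'],s['wrist_torque'],s['gripper_width'],s['joint_velocities'])"
```

```text
[ 0.55604076 -0.23033056  0.03014669] ytool deg 87.31223548036851 tilt [ 2.49278075e-03 -9.92778844e-04 -9.99996400e-01]
all 20942 c [ 554.5 -191.8] size [ 83.1 133.1] ang 86.97 z [0.0016 0.0026 0.0316]
rib 2528 c [ 538.9 -228.8] size [  7.7 104.9] ang 86.93 z [0.0305 0.0315 0.0324]
[ 0.55604187 -0.23031191  0.03013808] [ 7.35653592e-02  3.13822132e+00 -1.39350011e-03] [-0.46005322  0.37415122  9.30048464] [0.20474482 0.22490665 0.03060725] 0.005497820660384286 [ 0.00070806  0.00098347 -0.00180237  0.00048997  0.00032324 -0.00102059]
```

View pics/w2.png

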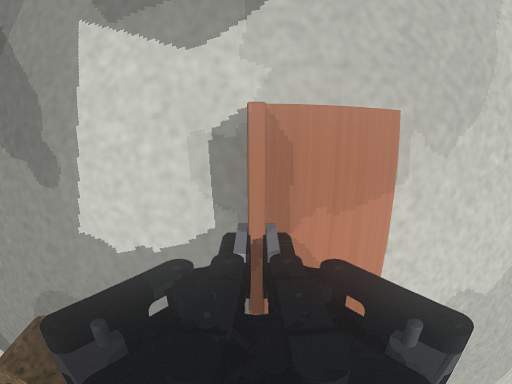

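```bash
python3 -c "
from h import *
z=np.load('wrist.npz');P=z['P']
for v in range(218,262,4): print(v,[tuple(np.round(P[v,u]*1000).astype(int)) for u in (236,241,246,268,273,278)])
print(manip.get_calibration('wrist')['t'])"
```

```text
218 [(np.int64(548), np.int64(-241), np.int64(0)), (np.int64(548), np.int64(-238), np.int64(0)), (np.int64(549), np.int64(-235), np.int64(0)), (np.int64(548), np.int64(-223), np.int64(2)), (np.int64(548), np.int64(-220), np.int64(2)), (np.int64(548), np.int64(-217), np.int64(3))]
222 [(np.int64(550), np.int64(-241), np.int64(1)), (np.int64(551), np.int64(-238), np.int64(0)), (np.int64(551), np.int64(-235), np.int64(0)), (np.int64(550), np.int64(-223), np.int64(3)), (np.int64(551), np.int64(-220), np.int64(2)), (np.int64(551), np.int64(-217), np.int64(2))]
226 [(np.int64(553), np.int64(-241), np.int64(0)), (np.int64(545), np.int64(-237), np.int64(21)), (np.int64(545), np.int64(-234), np.int64(20)), (np.int64(545), np.int64(-223), np.int64(21)), (np.int64(546), np.int64(-221), np.int64(20)), (np.int64(553), np.int64(-217), np.int64(2))]
230 [(np.int64(556), np.int64(-241), np.int64(0)), (np.int64(544), np.int64(-236), np.int64(27)), (np.int64(545), np.int64(-234), np.int64(25)), (np.int64(545), np.int64(-224), np.int64(26)), (np.int64(545), np.int64(-221), np.int64(26)), (np.int64(556)
[... 1378 characters left out ...]
nt64(545), np.int64(-222), np.int64(47)), (np.int64(545), np.int64(-220), np.int64(47))]
254 [(np.int64(543), np.int64(-237), np.int64(53)), (np.int64(545), np.int64(-235), np.int64(49)), (np.int64(545), np.int64(-233), np.int64(50)), (np.int64(545), np.int64(-224), np.int64(50)), (np.int64(546), np.int64(-223), np.int64(49)), (np.int64(545), np.int64(-221), np.int64(51))]
258 [(np.int64(544), np.int64(-237), np.int64(55)), (np.int64(544), np.int64(-235), np.int64(56)), (np.int64(547), np.int64(-233), np.int64(50)), (np.int64(547), np.int64(-225), np.int64(50)), (np.int64(544), np.int64(-223), np.int64(56)), (np.int64(544), np.int64(-221), np.int64(56))]
[ 0.20368234 -0.52329676  0.01855245]
```

```bash
python3 -m jog '[[0.0,[0,0,-0.01],[0,0,0]],[0.0,[0,0,-0.03],[0,0,0]],[0.0,[0,0,-0.06],[0,0,0]],[0.0,[0,0,-0.06],[0,0,0]],[0.0,[0,0,-0.06],[0,0,0]]]'
sed -i 's/^rect(cop&near&(z<.045).*$/T=(s["ee_pos"][2]+.03)\nrect(cop\&near\&(z<T),"all");rect(cop\&near\&(z>T-.04)\&(z<T),"rib")/' w.py
cat >> w.py <<'E'
q=P[cop&near&(z>T-.075)&(z<T)]
# plane of the sheet (lower part)
zz=np.median(q[:,2]); q=q[abs(q[:,2]-zz)<.006]
A=np.c_[q[:,:2]-q[:,:2].mean(0),np.ones(len(q))]; c=np.linalg.lstsq(A,q[:,2],rcond=None)[0]
print('sheet top plane dz/dx dz/dy z',np.round(c,4)); rect(cop&near&(abs(z-zz)<.006),'sheet')
E
python3 w.py w3.png
```

```text
clock: 3.7
ee_pos: [0.556, -0.2304, 0.0908]
ee_rot: [0.074, 3.137, -0.002]
contact_force: [0.7, -0.4, -2.5]
gripper_width: 0.0054
gripper_force: 98.1
[ 0.55602696 -0.23041908  0.09075258] ytool deg 87.31431788553175 tilt [ 0.00350473 -0.0016367  -0.99999252]
all 20563 c [ 555.2 -192.1] size [ 82.7 134.3] ang 87.16 z [0.062  0.0631 0.0921]
rib 2403 c [ 539.6 -214.3] size [ 36.8 105. ] ang 87.45 z [0.091 0.092 0.093]
sheet top plane dz/dx dz/dy z [ 0.0031 -0.0002  0.063 ]
sheet 18160 c [ 555.4 -187.7] size [ 74.1 134.3] ang 87.22 z [0.062 0.063 0.064]
```

View pics/w3.png

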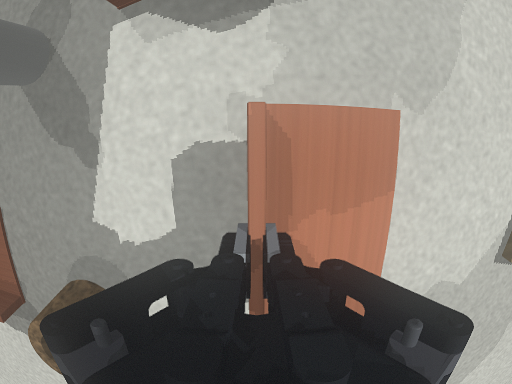

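The strip is held level: sheet top z is 63 mm and the underside is about 30.3 mm below the TCP. Next I'll carry it over the bare board.

```bash
python3 -m jog '[[0.0,[0.004,0.02,-0.012],[0,0,0.03]],[0.0,[0.009,0.055,-0.025],[0,0,0.07]],[0.0,[0.014,0.09,-0.038],[0,0,0.1]],[0.0,[0.019,0.125,-0.05],[0,0,0.13]],[0.0,[0.024,0.16,-0.05],[0,0,0.16]]]'
python3 -c "
from h import *
s=manip.state();R=Ro.from_rotvec(s['ee_rot']).as_matrix();a=np.degrees(np.arctan2(R[1,1],R[0,1]));print(s['ee_pos'],a,R[:,2])
print('to go tool',R.T@(np.array([.5246,.0826,.14])-s['ee_pos']),'turn z',np.radians(a-76))"
```

```text
clock: 4.17
ee_pos: [0.5386, -0.0677, 0.1396]
ee_rot: [0.327, 3.123, -0.0]
contact_force: [1.5, -0.2, -1.2]
gripper_width: 0.0056
gripper_force: 98.4
[ 0.53855791 -0.06774691  0.13961583] 78.03283163405499 [ 1.44786693e-03 -2.15325574e-04 -9.99998929e-01]
to go tool [ 0.04482857  0.1441852  -0.00043675] turn z 0.03547960515295599
```

```bash
python3 -m jog '[[0.0,[0.011,0.036,0],[0,0,0.01]],[0.0,[0.022,0.072,0],[0,0,0.02]],[0.0,[0.034,0.108,0],[0,0,0.03]],[0.0,[0.045,0.144,0],[0,0,0.035]],[0.0,[0.045,0.144,0],[0,0,0.035]]]'
python3 -m jog '[[0.0,[0,0,0],[0,0,0]],[0.0,[0,0,0],[0,0,0]]]'
cat > w4.py <<'E'
from h import *
import sys
s=manip.state();R=Ro.from_rotvec(s['ee_rot']).as_matrix();a=np.degrees(np.arctan2(R[1,1],R[0,1]));print(s['ee_pos'],a,R[:,2],s['contact_force'])
p,d,P=cloud('wrist');save(sys.argv[1],p);np.savez('wrist',p=p,d=d,P=P)
hsv=cv2.cvtColor(p,cv2.COLOR_RGB2HSV);H,S,V=[hsv[...,i].astype(int) for i in range(3)]
z=P[...,2]
def fit(m,tag):
    q=P[m];r=cv2.minAreaRect((q[:,:2]*1000).astype(np.float32)); print(tag,len(q),'c',np.round(r[0],1),'size',np.round(r[1],1),'ang',round(r[2],2),'z',np.round(np.percentile(q[:,2],[5,50,95]),4));return r
g=(H>60)&(H<95)&(S>60)&(z>.02)&(z<.045)
g=cv2.morphologyEx(g.astype(np.uint8),cv2.MORPH_OPEN,np.ones((3,3)))>0
fit(g,'green'); 
# free edge: line fit of the green pixels lowest along u
u=np.array([np.cos(np.radians(a)),np.sin(np.radians(a))]);w=np.array([u[1],-u[0]])
q=P[g][:,:2];yy=q@u;xx=q@w
b=np.round(xx/.004).astype(int);L=[(xx[b==k].mean(),np.percentile(yy[b==k],1)) for k in np.unique(b) if (b==k).sum()>20]
L=np.array(L)[2:-2];c=np.polyfit(L[:,0],L[:,1],1);print('edge slope rel tool deg',np.degrees(np.arctan(c[0])),'resid',np.std(L[:,1]-np.polyval(c,L[:,0])))
print('green x extent',np.percentile(xx,[.2,99.8]),'n',len(L))
xm=np.mean(np.percentile(xx,[.2,99.8])); e=xm*w+np.polyval(c,xm)*u; print('slot est',e)
cop=((H<12)|(H>172))&(S>110)&(V>50)&(abs(z-(s['ee_pos'][2]-.0273))<.006)
q=P[cop][:,:2]-s['ee_pos'][:2]; 
# thin edge
yy=q@u;xx=q@w;k=yy>.03;b=np.round(xx/.004).astype(int)
L=np.array([(xx[b==i].mean(),np.percentile(yy[b==i],99)) for i in np.unique(b) if ((b==i)&k).sum()>20])[2:-2]
c=np.polyfit(L[:,0],L[:,1],1);print('thin edge: at',np.polyval(c,0),'slope deg',np.degrees(np.arctan(c[0])),'x ext',np.percentile(xx,[.2,99.8]),'z',np.median(P[cop][:,2]))
bo=(H>8)&(H<30)&(V>60)&(z>.012)&(z<.024)&(np.hypot(P[...,0]-.55,P[...,1]-.15)<.2)
print('board z',np.median(P[bo][:,2]),'green z',np.median(P[g][:,2]))
E
python3 w4.py w4.png
```

```text
clock: 4.58
ee_pos: [0.5229, 0.0861, 0.1372]
ee_rot: [-0.373, -3.118, -0.002]
contact_force: [-0.5, -1.1, -2.1]
gripper_width: 0.0058
gripper_force: 98.4
clock: 4.75
ee_pos: [0.5238, 0.081, 0.1373]
ee_rot: [-0.378, -3.118, 0.001]
contact_force: [-0.1, -0.3, -2.5]
gripper_width: 0.005
gripper_force: 98.4
[0.52384815 0.0810092  0.13731574] 76.18976146726672 [-1.28173234e-03 -4.02841408e-04 -9.99999097e-01] [-0.09103058 -0.27396541 -2.50658061]
green 9809 c [560.9 228.5] size [ 87.3 159.8] ang 76.95 z [0.0294 0.0305 0.0316]
edge slope rel tool deg 0.08089215506984061 resid 0.00022532852671804923
green x extent [0.41080395 0.56863598] n 36
slot est [0.55330627 0.19937048]
thin edge: at 0.07698315521962307 slope deg -3.06721971007999 x ext [-0.06981043  0.05820266] z 0.1097440191434594
board z 0.01743708406645478 green z 0.03051373210159222
```

View pics/w4.png

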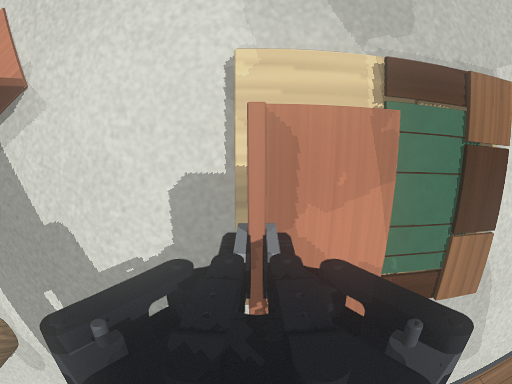

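The wrist view shows the held strip over the bare board, with the shingle at right at about (430,190) and its free edge partly hidden behind the strip. I'll refine the angles from this same frame.

```bash
cat > an.py <<'E'
from h import *
s=manip.state();R=Ro.from_rotvec(s['ee_rot']).as_matrix()
z0=np.load('wrist.npz');p,P=z0['p'],z0['P'];z=P[...,2]
hsv=cv2.cvtColor(p,cv2.COLOR_RGB2HSV);H,S,V=[hsv[...,i].astype(int) for i in range(3)]
a=np.radians(76.5);u=np.array([np.cos(a),np.sin(a)]);w=np.array([u[1],-u[0]])
def prof(m,along,val,pc,tag,lo,hi):
    q=P[m][:,:2]*1000;t=q@along;v=q@val;b=np.round(t/3).astype(int)
    L=np.array([(t[b==k].mean(),np.percentile(v[b==k],pc)) for k in np.unique(b) if (b==k).sum()>8])
    L=L[(L[:,0]>lo)&(L[:,0]<hi)]
    c=np.polyfit(L[:,0],L[:,1],1)
    for _ in range(4):
        r=abs(L[:,1]-np.polyval(c,L[:,0]));k=r<max(.8,2*np.median(r));c=np.polyfit(L[k,0],L[k,1],1)
    print(tag,'n',k.sum(),'/',len(L),'slope deg',np.round(np.degrees(np.arctan(c[0])),2),'const at mid',np.round(np.polyval(c,L[:,0].mean()),1),'mid',np.round(L[:,0].mean(),1),'res',np.round(r[k].std(),2));return L
g=(H>60)&(H<95)&(S>60)&(z>.02)&(z<.045)
g=cv2.morphologyEx(g.astype(np.uint8),cv2.MORPH_OPEN,np.ones((3,3)))>0
q=P[g][:,:2]*1000;x0,x1=np.percentile(q@w,[1,99]);y0,y1=np.percentile(q@u,[1,99])
prof(g,w,u,99,'green rear',x0+5,x1-5)
prof(g,u,w,1,'green x-',y0+5,y1-5);prof(g,u,w,99,'green x+',y0+5,y1-5)
L=prof(g,w,u,1,'green front',x0+5,x1-5);print(np.round(L[::4],1).tolist())
bo=(z>.011)&(z<.0225)&(H>8)&(H<30)&(np.hypot(P[...,0]-.55,P[...,1]-.15)<.22)
q=P[bo][:,:2]*1000;print('board ext x,y',np.percentile(q@w,[.5,99.5]),np.percentile(q@u,[.5,99.5]))
prof(bo,u,w,1,'board x-',np.percentile(q@u,2)+8,np.percentile(q@u,98)-8)
cop=((H<12)|(H>172))&(S>110)&(V>40)&(abs(z-(s['ee_pos'][2]-.0273))<.005)
a=np.arctan2(R[1,1],R[0,1]);u=np.array([np.cos(a),np.sin(a)]);w=np.array([u[1],-u[0]])
q=P[cop][:,:2]*1000
t=s['ee_pos'][:2]*1000;print('tcp in tool axes',t@w,t@u,np.degrees(a))
prof(cop,w,u,99,'thin',t@w-65,t@w+5);prof(cop,u,w,1,'end',t@u+15,t@u+72)
E
python3 an.py
```

```text
green rear n 41 / 49 slope deg -0.34 const at mid 394.0 mid 492.0 res 0.2
green x- n 20 / 21 slope deg 0.54 const at mid 414.0 mid 357.0 res 0.18
green x+ n 18 / 21 slope deg 0.41 const at mid 568.8 mid 357.0 res 0.22
green front n 47 / 49 slope deg -0.2 const at mid 323.1 mid 492.0 res 0.2
[[420.0, 323.6], [432.0, 322.8], [444.0, 322.9], [456.0, 322.5], [468.0, 322.4], [480.0, 322.8], [492.0, 322.3], [504.0, 323.4], [515.9, 322.8], [528.0, 322.9], [540.0, 322.9], [551.9, 323.0], [564.0, 322.6]]
board ext x,y [372.0573626  541.28601547] [183.59878152 433.52689285]
board x- n 40 / 44 slope deg 0.2 const at mid 372.4 mid 259.5 res 0.12
tcp in tool axes 489.4221225393991 203.76555972989806 76.12779107748743
thin n 23 / 23 slope deg 0.09 const at mid 282.6 mid 459.0 res 0.1
end n 19 / 19 slope deg 0.02 const at mid 419.9 mid 246.0 res 0.07
```

```bash
python3 -m jog '[[0.0,[-0.0006,0,0.025],[0,0,0]],[0.0,[-0.0006,0,0.05],[0,0,0]],[0.0,[-0.0006,0,0.07],[0,0,0]],[0.0,[-0.0006,0,0.082],[0,0,0]],[0.0,[-0.0006,0,0.086],[0,0,0]]]' 120
python3 -m jog '[[0.0,[0,0,0],[0,0,0]],[0.0,[0,0,0],[0,0,0]],[0.0,[0,0,0.001],[0,0,0]],[0.0,[0,0,0.002],[0,0,0]],[0.0,[0,0,0.002],[0,0,0]]]' 
python3 -m jog '[[0.0,[0,0,0.0005],[0,0,0]],[0.0,[0,0,0.001],[0,0,0]],[0.0,[0,0,0.001],[0,0,0]],[0.0,[0,0,0.001],[0,0,0]]]' 
python3 w4.py w5.png; python3 an.py
```

```text
clock: 5.22
ee_pos: [0.5239, 0.0799, 0.0499]
ee_rot: [-0.381, -3.115, 0.001]
contact_force: [-0.9, -0.4, -1.9]
gripper_width: 0.0047
gripper_force: 121.3
clock: 5.63
ee_pos: [0.5251, 0.081, 0.0507]
ee_rot: [0.379, 3.118, 0.0]
contact_force: [-0.3, 0.1, -1.8]
gripper_width: 0.0049
gripper_force: 121.3
clock: 5.97
ee_pos: [0.5248, 0.081, 0.0491]
ee_rot: [0.379, 3.119, -0.0]
contact_force: [-0.4, -0.7, -1.8]
gripper_width: 0.0048
gripper_force: 121.3
[0.5247687  0.08099525 0.04913676] 76.14995649673607 [ 2.25978209e-06 -1.99564851e-05 -1.00000000e+00] [-0.38354575 -0.74143542 -1.79217008]
green 14309 c [560.5 227.7] size [ 89.8 159.7] ang 76.35 z [0.0295 0.0305 0.0315]
edge slope rel tool deg 10.522559908301778 resid 0.009788098511978021
green x extent [0.41035501 0.56732049] n 36
slot est [0.55045676 0.19055265]
thin edge: at 0.0770768871693061 slope deg -3.0553313250716423 x ext [-0.06976753  0.05817955] z 0.021460120533335132
board z 0.01809289590483304 green z 0.030494232175310054
green rear n 37 / 47 slope deg 16.41 const at mid 381.7 mid 489.0 res 0.61
green x- n 18 / 24 slope deg 2.73 const at mid 414.2 mid 349.5 res 1.54
green x+ n 19 / 24 slope deg 28.49 const at mid 556.0 mid 349.5 res 0.3
green front n 35 / 47 slope deg -0.19 const at mid 309.0 mid 489.0 res 0.22
[[420.0, 309.3], [432.0, 309.3], [444.0, 309.3], [456.0, 308.9], [468.0, 309.1], [480.1, 309.2], [492.0, 309.3], [504.0, 308.8], [516.0, 308.5], [528.0, 308.4], [540.0, 315.3], [551.7, 339.3]]
board ext x,y [372.2756838  541.76853941] [184.01302053 314.34538141]
board x- n 37 / 37 slope deg 0.73 const at mid 373.2 mid 249.0 res 0.18
tcp in tool axes 490.14361208189996 204.25092334898116 76.15283106004482
thin n 24 / 24 slope deg 0.14 const at mid 282.7 mid 460.5 res 0.14
end n 19 / 19 slope deg 0.21 const at mid 421.0 mid 249.0 res 0.07
```

The strip hovers under 1 mm above the board, square to the panel and centred to within about 0.5 mm. Now I'll slide it in.

```bash
python3 -m jog '[[0.0,[0,0.005,0],[0,0,0]],[0.0,[0,0.011,0],[0,0,0]],[0.0,[0,0.017,0],[0,0,0]],[0.0,[0,0.021,0],[0,0,0]],[0.0,[0,0.023,0],[0,0,0]]]' 
python3 -m jog '[[0.0,[0,0.004,0],[0,0,0]],[0.0,[0,0.008,0],[0,0,0]],[0.0,[0,0.012,0],[0,0,0]],[0.0,[0,0.015,0],[0,0,0]],[0.0,[0,0.015,0],[0,0,0]]]' 
python3 -c "
from h import *
s=manip.state();R=Ro.from_rotvec(s['ee_rot']).as_matrix();a=np.arctan2(R[1,1],R[0,1]);t=s['ee_pos']*1000
u=np.array([np.cos(np.radians(76.15)),np.sin(np.radians(76.15))]);print(np.degrees(a),'w',t[0]*u[1]-t[1]*u[0],'u',t[:2]@u,t[2],R[:,2])"
```

```text
clock: 6.43
ee_pos: [0.5304, 0.1041, 0.0491]
ee_rot: [-0.378, -3.119, -0.0]
contact_force: [0.1, 0.2, -2.2]
gripper_width: 0.0047
gripper_force: 121.3
clock: 6.85
ee_pos: [0.534, 0.1184, 0.0491]
ee_rot: [-0.378, -3.119, -0.0]
contact_force: [-0.4, -0.4, -2.2]
gripper_width: 0.0049
gripper_force: 121.4
76.16587100142276 w 490.1246450915942 u 242.7403334001979 49.08532390231125 [-2.38379221e-05  4.86776281e-05 -9.99999999e-01]
```

```bash
python3 -m jog '[[0.0,[0,0.004,0],[0,0,0]],[0.0,[0,0.008,0],[0,0,0]],[0.0,[0,0.012,0],[0,0,0]],[0.0,[0,0.016,0],[0,0,0]],[0.0,[0,0.018,0],[0,0,0]]]' 
python3 -m jog '[[0.0,[0,0.001,0],[0,0,0]],[0.0,[0,0.002,0],[0,0,0]],[0.0,[0,0.003,0],[0,0,0]],[0.0,[0,0.003,0],[0,0,0]]]' 
python3 -m jog '[[0.0,[0,0.001,0],[0,0,0]],[0.0,[0,0.002,0],[0,0,0]],[0.0,[0,0.002,0],[0,0,0]]]'
```

```text
clock: 7.27
ee_pos: [0.5383, 0.1358, 0.0491]
ee_rot: [0.379, 3.119, 0.0]
contact_force: [0.9, 0.6, -2.3]
gripper_width: 0.0048
gripper_force: 121.4
clock: 7.6
ee_pos: [0.5389, 0.1383, 0.0491]
ee_rot: [0.379, 3.119, -0.0]
contact_force: [-0.2, 0.2, -1.2]
gripper_width: 0.0046
gripper_force: 121.4
clock: 7.85
ee_pos: [0.5394, 0.1402, 0.0491]
ee_rot: [0.379, 3.119, 0.0]
contact_force: [-0.5, 0.8, -2.6]
gripper_width: 0.0052
gripper_force: 121.4
```

```bash
python3 w4.py w6.png;  python3 an.py | grep -v rear
```

```text
[0.53941422 0.14024039 0.0491322 ] 76.14192048415245 [ 5.50767746e-05  2.27064376e-05 -9.99999998e-01] [-0.4915001   0.76769998 -2.63970741]
green 23187 c [550.9 237.8] size [104.  135.8] ang 76.09 z [0.0294 0.0305 0.0315]
edge slope rel tool deg 12.926676506181558 resid 0.009852409403099805
green x extent [0.41025299 0.5424799 ] n 30
slot est [0.53863489 0.19451525]
thin edge: at 0.046010710826400236 slope deg 0.03794993299261223 x ext [-0.06976711  0.0513334 ] z 0.02144699393943993
board z 0.01766250128624955 green z 0.030451093399118227
green x- n 25 / 25 slope deg 0.7 const at mid 413.3 mid 351.0 res 0.15
green x+ n 18 / 25 slope deg 27.36 const at mid 525.0 mid 351.0 res 0.22
green front n 28 / 39 slope deg -0.54 const at mid 309.0 mid 477.0 res 0.18
[[420.0, 309.5], [432.0, 309.3], [444.0, 309.3], [456.0, 309.3], [468.0, 309.1], [480.0, 309.1], [492.0, 309.0], [504.0, 308.6], [515.9, 330.1], [528.0, 355.5]]
board ext x,y [372.47426341 543.69882672] [184.67029892 340.85120559]
board x- n 33 / 36 slope deg 0.22 const at mid 373.3 mid 247.5 res 0.15
tcp in tool axes 490.1520250451968 265.29638664477557 76.14667651945614
thin n 24 / 24 slope deg 0.02 const at mid 311.3 mid 460.5 res 0.1
end n 11 / 11 slope deg 1.62 const at mid 421.1 mid 296.9 res 0.11
```

```bash
python3 -m jog '[[0.0,[0,0.001,0],[0,0,0]],[0.0,[0,0.001,0],[0,0,0]],[0.0,[0,0.001,0],[0,0,0]]]' 
python3 -m jog '[[0.0,[0,0.001,0],[0,0,0]],[0.0,[0,0.001,0],[0,0,0]],[0.0,[0,0.001,0],[0,0,0]]]' 
python3 -m jog '[[0.0,[0,0.001,0],[0,0,0]],[0.0,[0,0.001,0],[0,0,0]],[0.0,[0,0.001,0],[0,0,0]]]'
```

```text
clock: 8.15
ee_pos: [0.5396, 0.1411, 0.0491]
ee_rot: [-0.379, -3.119, 0.0]
contact_force: [-0.7, -0.8, -1.7]
gripper_width: 0.0049
gripper_force: 121.5
clock: 8.4
ee_pos: [0.5396, 0.1413, 0.049]
ee_rot: [-0.379, -3.118, 0.003]
contact_force: [-3.9, -8.6, 1.0]
gripper_width: 0.0048
gripper_force: 121.8
clock: 8.65
ee_pos: [0.5396, 0.1414, 0.049]
ee_rot: [-0.379, -3.117, 0.006]
contact_force: [-7.3, -18.4, 4.5]
gripper_width: 0.0049
gripper_force: 122.3
```

The strip met the batten: -19 N horizontal at rib u≈266, where I predicted it would. I'll ease the push and press down.

```bash
python3 -m jog '[[0.0,[0,-0.001,0.0005],[0,0,0]],[0.0,[0,-0.001,0.001],[0,0,0]],[0.0,[0,-0.001,0.001],[0,0,0]]]' 
python3 -m jog '[[0.0,[0,0,0.001],[0,0,0]],[0.0,[0,0,0.001],[0,0,0]],[0.0,[0,0,0.001],[0,0,0]]]' 
python3 -c "
from h import *
s=manip.state();print(s['ee_pos'],Ro.from_rotvec(s['ee_rot']).as_matrix()[:,2],s['wrist_torque'],s['contact_force'])"
```

```text
clock: 8.9
ee_pos: [0.5397, 0.1412, 0.0482]
ee_rot: [-0.379, -3.118, 0.003]
contact_force: [-4.1, -9.4, 2.6]
gripper_width: 0.0047
gripper_force: 122.1
clock: 9.15
ee_pos: [0.5397, 0.1412, 0.0482]
ee_rot: [-0.379, -3.118, 0.003]
contact_force: [-11.9, -11.1, 14.2]
gripper_width: 0.005
gripper_force: 124.0
[0.53973109 0.14123083 0.04819497] [-6.39354497e-04 -1.80933988e-03 -9.99998159e-01] [-1.87380241  1.83708946 -0.04524198] [-11.91659419 -11.07423544  14.18266275]
```

```bash
python3 -m jog '[[0.0,[0.0004,0,0.0005],[0,0,0]],[0.0,[0.0008,0,0.001],[0,0,0]],[0.0,[0.0008,0,0.001],[0,0,0]],[0.0,[0.0008,0,0.001],[0,0,0]]]' 
python3 w4.py w7.png
python3 -c "
from h import *
s=manip.state();print(s['ee_pos'],Ro.from_rotvec(s['ee_rot']).as_matrix()[:,2],s['wrist_torque'],s['contact_force'])
p,d=manip.snapshot('scene');save('s2.png',cv2.resize(p[170:320,250:450],(800,600),interpolation=cv2.INTER_CUBIC))"
```

```text
clock: 9.48
ee_pos: [0.5397, 0.1413, 0.0482]
ee_rot: [0.379, 3.117, -0.003]
contact_force: [-10.3, -14.2, 23.4]
gripper_width: 0.005
gripper_force: 125.1
[0.53973275 0.14126336 0.04819622] 76.13509131934927 [ 0.00143051 -0.00207671 -0.99999682] [-10.31489957 -14.15211909  23.43321545]
green 23509 c [551.  239.1] size [106.7 135.2] ang 76.1 z [0.0294 0.0305 0.0315]
edge slope rel tool deg 10.923624449761911 resid 0.008584980389039733
green x extent [0.4102673  0.54160303] n 30
slot est [0.53805426 0.19380451]
thin edge: at 0.04519394608567942 slope deg 0.10241257591391933 x ext [-0.06972991  0.05067465] z 0.020529135165028314
board z 0.017652280762159838 green z 0.030451800247793367
[0.53971036 0.14125682 0.0481645 ] [ 0.00137188 -0.00208507 -0.99999689] [-2.35040172  1.59922522 -0.05026664] [ -9.39001974 -13.80460591  22.698544  ]
```

View pics/w7.png

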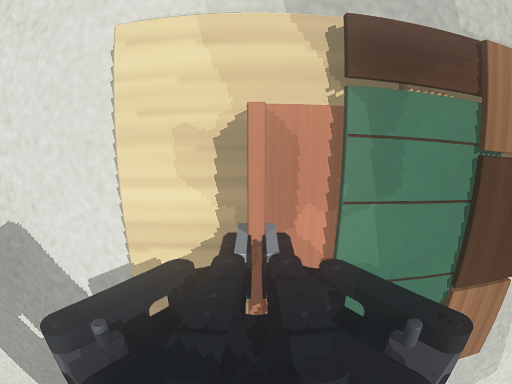

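View pics/s2.png

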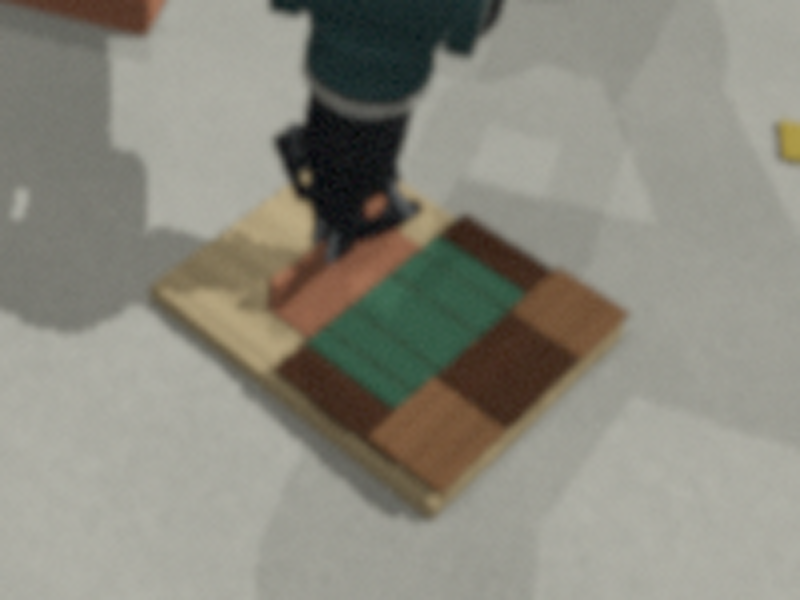

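The wrist view shows the strip flat, with its thin edge under the shingle; the rib is at pixel column 257 and the shingle edge at ~340. The shingle top is unchanged at 30.5 mm, so it is still down. The scene crop confirms the strip is tucked square, and it is pressed down with 23 N. Handing in.

```bash
python3 -c "
from cell import manip
print(manip.job_done())"
```

```text
the job is handed in; nothing more can be done
None
```

I handed the job in with the smallest copper strip tucked under the green shingle against the batten, centred to about 0.3 mm, square to about 0.1°, and held down flat with about 23 N; the shingle did not lift.

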